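Open the brush cleaner's push-and-turn safety cap

TASK

One of the containers in the grey divided crate is the brush cleaner, the bottle with the big red push-and-turn safety cap: push the cap down, twist it counter-clockwise while pushing until it is free, and lift it straight off. Leave the bottle standing in its cell and the other containers alone. Finish still gripping the cap, level and still, about 10 cm straight above the open mouth, ready to go back on: do not put it down or let go.

Things in the scene. Friction and masses are not known exactly. Their poses are not given: they have to be found in the camera images.
- cap: the red ribbed round push-and-turn cap, 52 mm across, 28 mm tall, two white arrows on its flat top; 30 g. Origin: centre of its lower rim, z up along its axis. Closed at the start: tabs inside its rim are locked under lugs on the neck, so that it turns only some 3 degrees either way until it is pushed down. Its axes are parallel to the bottle's while it is closed.
- cap_top (a point): centre of the cap's flat top, 28 mm above its lower rim. Pushed down 4 mm or more (9 to 10 N) and kept down, the cap turns counter-clockwise seen from above with little friction (under 0.3 N m); after 40 degrees its tabs are clear of the lugs and it lifts straight off; at some 85 degrees it meets a stop, where it lifts off as well
- cap_liner (a joint): the sprung liner inside the cap: how far (m) the cap is pushed down on the mouth. 0 closed, 0.004 or more unlocked, 0.0065 bottomed, -0.002 when the cap is off. It pushes back with 5 N at 0, 1 N more per mm, 11.5 N at the bottom
- bottle: the brush cleaner: white plastic bottle, orange label, 86 mm square, about 0.8 kg, loose in one cell of the crate (which one varies) with 3 mm play each side; the cell lets it turn about 5 degrees at most. Origin: centre of its underside, z up. Above the origin: shoulder 140 mm, lower rim of the closed cap 156 mm, its top 184 mm. Neck 32 mm across, 16 mm of it bare under the closed cap.
- bottle_mouth (a point): centre of the bottle's mouth, on top of the neck, 168 mm above the bottle's origin; when the cap is closed the mouth lies 12 mm above the cap's lower rim
- crate: grey plastic stacking crate with a black insert of 6 cells, 2 along x and 3 along y, 93 mm square each, fast on the bench. 200 mm (x) by 300 mm (y), walls 120 mm and dividers 90 mm high. Origin: centre of its underside; its floor is 5 mm above. Cell centres at x = -49 or +49 mm and y = -98, 0 or +98 mm.
- blue_bottle: bystander in another cell: square white bottle, 86 mm square, with blue label and blue cap 36 mm across, 158 mm tall. Origin: centre of its underside
- amber_bottle: bystander: round brown glass bottle, 76 mm across, black cap 32 mm across, 168 mm tall. Origin: centre of its underside
- tin: bystander: round green metal tin with steel lid, 87 mm across, 122 mm tall. Origin: centre of its underside
- jar: bystander: round white jar with yellow lid, 84 mm across, 125 mm tall. Origin: centre of its underside
There are look-alikes about, which are no part of the job. Of the things shaped like the cap, the red one is meant.

How it is judged:
By the outcome, as a careful person would: the job done as asked, in the order asked, and still so for the second after the job is handed in, while the arm keeps its last pose, push and grip.
It also fails if it takes over 38 s, if anything falls off the work surface, if the arm or the gripper's body presses on something with over 40 N, if the wrist force passes 120 N, or if a joint passes its speed limit or range.

ROBOT

A 6-joint arm with a two-finger parallel gripper is mounted at the origin on the work surface. World frame = base frame: x ahead of the robot, y to its left, z up, the work surface at z = 0. Lengths are in m, angles in rad, forces in N, time in s.
With the tool pointing down it reaches from about 0.35 to 0.875 m from the base axis. Payload 4.2 kg.
Tool frame: the origin (TCP) lies at the very end of the fingers, on their centre line; the grasp point (between the pads) lies ctrl.pinch_z behind it (ctrl.pinch_z is the distance from the TCP to the grasp point, in m); z points along the fingers, x is the direction in which the jaws open and shut, and the axes are right-handed (so a half turn about z gives the same grasp; the last joint's range is limited). The gripper opens to 87 mm and grips with 3 to 60 N. Pads are 19 mm wide; open, the fingers measure 117 mm over their backs; the gripper's body (75 mm by 190 mm) begins 51 mm behind the grasp point.
Start: joints at [1.584, 0.385, 0.008, 0, -1.194, -0.259], TCP at [0.152, 0.606, 0.223] pointing down, gripper open.
Joint ranges: [-3.14, 3.14], [-1.21, 2.06], [-1.07, 1.41], [-3.16, 2.05], [-2.99, -0.16], [-3.1, 3.1]. Speed limits (rad/s): [2.79, 2.79, 3.14, 3.14, 3.14, 3.14].

INTERFACE

Orientations are given as [roll, pitch, yaw] about the fixed x, y, z axes, in that order (R = Rz(yaw) Ry(pitch) Rx(roll)).
In Python, from bench import ctrl gives the robot as it stands. The module is installed in compiled form; this text tells all that it offers.
- The arm moves only by the tool drive_tool, never from a script. Its arguments are lists of equal length, an entry for each row: "travel": the shift along the tool's x, y, z in cm, a list of three; "twist": the turn about the tool's z in degrees; "fingers": the closure, from -1 (fully open) to 1 (shut). In form: {"travel": [[dx, dy, dz], ...], "twist": [twist, ...], "fingers": [fingers, ...]}. A call has 1 to 8 rows; each row is the pose to reach, as a shift and turn from the pose commanded when the call began, along the tool's axes at that moment; what a row does not reach only later rows make up. A row lasts 1/12 s, in which the tool goes at most 41.7 mm and 7.16 degrees, less where a joint would pass 70% of its speed; a pose out of reach is approached as far as the arm can. A call with a gripper value outside its range is refused whole. The fingers move at their own pace and stop on an object; "force" is the grip in N (left out, the last holds). Time passes only in rows, so rows that repeat a pose let the fingers close. It gives the time, the measured TCP pose, the force and the opening at its end, in the units of the state.
- ctrl.state(): the state, without advancing time (a new reading comes with each control period).
- ctrl.snapshot(name): name is "scene" or "top"; returns a dict with "color" (384x512x3 uint8, blue, green, red), "range_z" (384x512 float32, m along the optical axis (not along the pixel's ray), 0 where there is no reading), "camera_matrix" (3x3 intrinsics, pixels), "R" (3x3) and "t" (3): a world point X has camera coordinates R X + t. Camera axes: x right, y down, z forward; pixel columns grow to the right and rows downward; lengths in m; the calibration is good to about 2 mm. A picture is of the moment at which its call begins.
- ctrl.close_job(): hands the job in, once; it reports no verdict.
The state is a dict: "time_s": time; "q": joint angles; "dq": joint speeds; "effort": joint torques, N m; "eef_pos": TCP position; "tool_rot": TCP orientation; "contact_force": force on the tool from outside, world axes, zero at the start; "ft_torque": the same for the moment, N m; "gripper_width": finger opening in m.
Only numpy, scipy, OpenCV 4.12 (cv2) and the standard library are available. Lean on these libraries where they do the work, as an engineer would, in place of code of your own. Each camera call takes 0.05 s, during which the arm holds its last target.

## Working session

There is one attempt and no reset: what is moved stays moved. The work goes in short steps, Python scripts to look and compute and a tool call to move; the robot and the scene stay as the last step left them, time stands still between calls to the robot, and variables do not carry over. Pictures are saved under pics/ and viewed, and the job is handed in when it is done.

Besides the shell and the picture viewer there is one more tool, called as name(argument=value, ...) on one line, values as JSON. drive_tool: Moves the arm, as the interface text tells. Its arguments: {"type":"object","properties":{"travel":{"type":"array"},"twist":{"type":"array"},"fingers":{"type":"array"},"force":{"type":"number"}},"required":["travel","twist","fingers"]}

```bash
mkdir -p pics
python3 - <<'E'
from bench import ctrl
import cv2,pickle
print(ctrl.pinch_z, ctrl.state())
for n in ("scene","top"):
    s=ctrl.snapshot(n); cv2.imwrite(f"pics/{n}0.png",s["color"]); pickle.dump(s,open(f"{n}0.pkl","wb"))
    print(n,s["camera_matrix"].tolist(),s["R"].tolist(),s["t"].tolist())
E
```

```text
0.0187 {'time_s': 0.0, 'q': array([ 1.58362634e+00,  3.85567902e-01,  6.67334455e-03, -5.08566846e-04,
       -1.19402728e+00, -2.58610520e-01]), 'dq': array([-3.62385047e-05, -4.43711984e-04, -8.50785031e-04,  7.06476632e-04,
       -1.29622490e-03,  9.64118799e-04]), 'effort': array([-1.18858334e-04, -3.90671253e+01,  1.87405300e+01,  4.21984345e+00,
        1.09161210e-02, -1.88376084e-04]), 'eef_pos': array([0.15189726, 0.6056513 , 0.22146994]), 'tool_rot': array([-3.14150585e+00, -2.17570729e-03, -1.81676454e+00]), 'contact_force': array([ 0.56534301, -0.38924698, -0.83479061]), 'ft_torque': array([0.00056841, 0.00343855, 0.02113601]), 'gripper_width': 0.08693639012635163}
scene [[390.5973654104782, 0.0, 258.67240509239815], [0.0, 390.5973654104782, 193.4154511331505], [0.0, 0.0, 1.0]] [[0.8370686480491383, 0.5465916857834878, 0.023528864943992752], [0.3274199229882212, -0.46603961858601406, -0.8219508914397441], [-0.43830614013903, 0.6957331406082131, -0.5690721611323626]] [-0.509053062547433, 0.0008222401557580251, 1.1581334136570747]
top [[353.11118216776526, 0.0, 256.9607696616738], [0.0, 353.11118216776526, 191.05828375889988], [0.0, 0.0, 1.0]] [[-0.007414964533552525, -0.9999467773620082, -0.007173614451650544], [-0.9815833765733778, 0.008647867183611557, -0.19083838510106135], [0.19089026464378048, 0.005626440838521893, -0.9815952577451249]] [0.1297959189302902, 0.5263969846520835, 0.8665640505998549]
```

View pics/scene0.png

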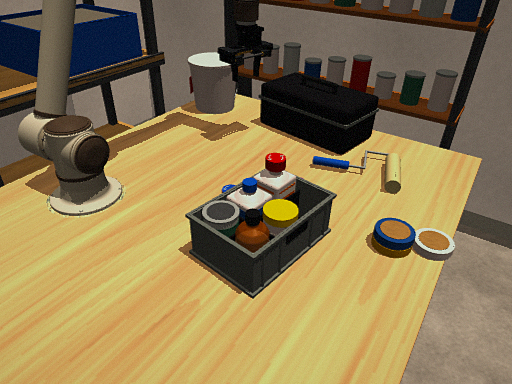

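View pics/top0.png

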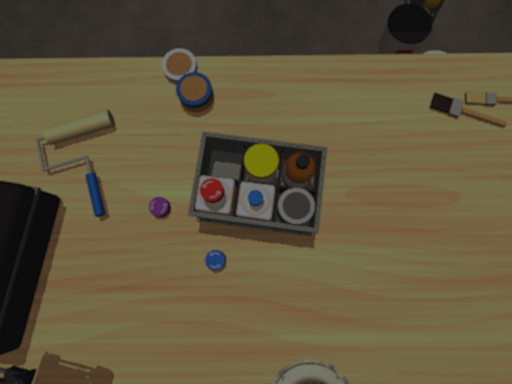

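The red cap is at top-view pixel (212,190) and scene-view pixel (275,160). The bottle is in the far-left corner cell, with the blue bottle beside it. Purple and blue caps on the bench are look-alikes. Next I'll measure the red cap.

```bash
cat > h.py <<'E'
import numpy as np,cv2,pickle
def ray(s,u,v):
    d=s["R"].T@np.linalg.inv(s["camera_matrix"])@np.array([u,v,1.]); c=-s["R"].T@s["t"]; return c,d
def onz(s,u,v,z):
    c,d=ray(s,u,v); return c+d*(z-c[2])/d[2]
def proj(s,X):
    p=s["camera_matrix"]@(s["R"]@np.asarray(X)+s["t"]); return p[:2]/p[2]
def pts(s,mask):
    v,u=np.nonzero(mask&(s["range_z"]>0)); z=s["range_z"][v,u]
    c=np.linalg.inv(s["camera_matrix"])@np.vstack([u*z,v*z,z]); return (s["R"].T@(c-s["t"][:,None])).T
def red(s,box):
    h=cv2.cvtColor(s["color"],cv2.COLOR_BGR2HSV); m=((h[...,0]<8)|(h[...,0]>172))&(h[...,1]>150)&(h[...,2]>60)
    k=np.zeros_like(m); x0,y0,x1,y1=box; k[y0:y1,x0:x1]=m[y0:y1,x0:x1]; return k
E
python3 - <<'E'
from h import *
for n,b in (("top",(190,165,240,215)),("scene",(255,140,300,185))):
    s=pickle.load(open(n+"0.pkl","rb")); m=red(s,b)
    m8=cv2.morphologyEx(m.astype(np.uint8),cv2.MORPH_CLOSE,np.ones((7,7)))
    P=pts(s,m8>0); t=P[(P[:,2]>0.183)]
    print(n,m8.sum(),len(t),"zq",np.percentile(P[:,2],[5,50,95]),"top pts mid",(t.min(0)+t.max(0))/2,np.ptp(t,axis=0),t.mean(0))
    # ray-based: visible mask bbox in plane z=.189
    c=cv2.findContours(m8,0,2)[0]; c=max(c,key=cv2.contourArea)[:,0]
    W=np.array([onz(s,u,v,.189)[:2] for u,v in c.astype(float)])
    print(W.min(0),W.max(0))
    x,y,w,h=b[0]-15,b[1]-15,80,80
    im=cv2.resize(s["color"][y:y+h,x:x+w],None,fx=7,fy=7,interpolation=cv2.INTER_CUBIC); im=np.clip(im.astype(float)*(2 if n=="top" else 1),0,255).astype(np.uint8); cv2.imwrite(f"pics/{n}crop.png",im)
# bottles' crate
s=pickle.load(open("top0.pkl","rb"))
for uv in [(204,133),(326,148),(316,234),(192,216)]: print(uv,onz(s,*uv,.12))
E
```

```text
top 405 402 zq [0.18601531 0.18890516 0.19106486] top pts mid [0.50434314 0.22600917 0.18802777] [0.04931583 0.04863651 0.00905014] [0.50411659 0.22539066 0.18881194]
[0.47930191 0.1995461 ] [0.52881266 0.25037801]
scene 331 173 zq [0.16041723 0.18422445 0.18678341] top pts mid [0.50635123 0.22383649 0.18593726] [0.05124892 0.05073442 0.00502506] [0.50736481 0.22310721 0.18582889]
[0.48475425 0.1566609 ] [0.55518143 0.24514028]
(204, 133) [0.66202568 0.2555128  0.12      ]
(326, 148) [ 0.62024008 -0.04516323  0.12      ]
(316, 234) [ 0.41037104 -0.01238709  0.12      ]
(192, 216) [0.45515967 0.27959782 0.12      ]
```

```bash
sleep 0
```

```text
(no output)
```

View pics/topcrop.png

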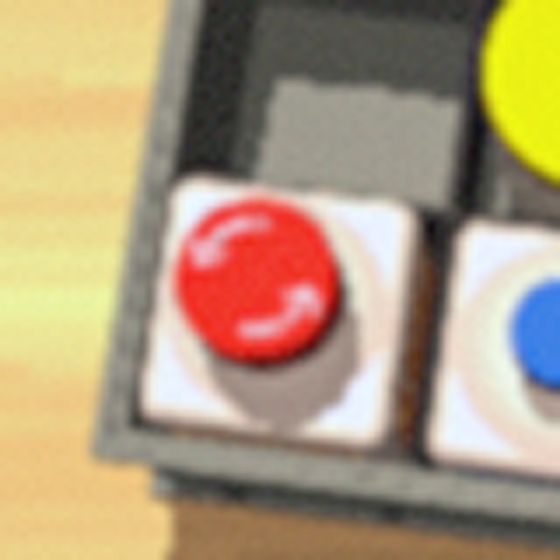

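View pics/scenecrop.png

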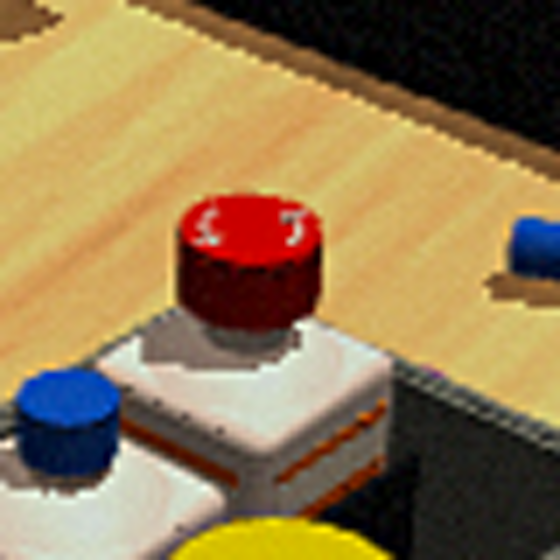

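drive_tool(travel=[[2.8,-4.3,-3],[5.6,-8.6,-3],[8.4,-12.9,-3],[11.2,-17.2,-3],[14,-21.5,-3],[16.8,-25.8,-3],[19.6,-30.1,-3],[22.4,-34.4,-3]], twist=[0,0,0,0,0,0,0,0], fingers=[-1,-1,-1,-1,-1,-1,-1,-1])

```text
time_s: 0.77
eef_pos: [0.3753, 0.3644, 0.2523]
tool_rot: [3.141, -0.0, -1.816]
contact_force: [0.4, 1.4, 0.0]
gripper_width: 0.087
```

drive_tool(travel=[[2,-3,0],[4,-6,0],[5,-8,0],[5.5,-8.5,0],[5.5,-8.5,0],[5.5,-8.5,0],[5.5,-8.5,0]], twist=[7,14,21,28,35,40,40], fingers=[-1,-1,-1,-1,-1,-1,-1])

```text
time_s: 1.35
eef_pos: [0.4436, 0.2917, 0.2519]
tool_rot: [3.142, -0.001, -2.517]
contact_force: [-1.5, 0.6, -0.6]
gripper_width: 0.0873
```

```bash
cat > st.py <<'E'
from bench import ctrl
import numpy as np
def goal(X):
    s=ctrl.state(); p=s["eef_pos"]; from scipy.spatial.transform import Rotation as R
    M=R.from_euler("xyz",s["tool_rot"]).as_matrix()
    print("t",s["time_s"],"q",s["q"].round(3),"pos",p.round(4),"rot",s["tool_rot"].round(3),"F",s["contact_force"].round(2),"T",s["ft_torque"].round(3),"w",round(s["gripper_width"],4))
    print("travel cm",(M.T@(np.array(X)-p)*100).round(2))
E
python3 -c "
from st import *
goal([.505,.2245,.161])"
```

```text
t 1.35 q [ 0.887  0.204 -0.173 -0.    -1.195 -0.263] pos [0.4436 0.2917 0.2519] rot [ 3.142e+00 -1.000e-03 -2.517e+00] F [-1.48  0.57 -0.61] T [ 0.051 -0.045  0.065] w 0.0873
travel cm [-1.06 -9.04  9.09]
```

drive_tool(travel=[[-0.4,-3,0],[-0.8,-6,0],[-1.0,-8.5,0],[-1.0,-9,0],[-1.0,-9,0],[-1.0,-9,0]], twist=[0,0,0,0,0,0], fingers=[-1,-1,-1,-1,-1,-1])

```text
time_s: 1.85
eef_pos: [0.5042, 0.2253, 0.2521]
tool_rot: [3.141, -0.001, -2.514]
contact_force: [0.3, 0.6, 0.3]
gripper_width: 0.0871
```

```bash
python3 -c "
from st import *
goal([.505,.2245,.161])"
```

```text
t 1.85 q [ 0.714  0.241 -0.124 -0.    -1.206 -0.086] pos [0.5042 0.2253 0.2521] rot [ 3.141e+00 -1.000e-03 -2.514e+00] F [0.27 0.59 0.26] T [ 0.095 -0.016 -0.002] w 0.0871
travel cm [-0.02 -0.12  9.11]
```

drive_tool(travel=[[0,-0.1,2.5],[0,-0.1,5],[0,-0.1,6.5],[0,-0.1,7.7],[0,-0.1,8.5],[0,-0.1,9.0],[0,-0.1,9.0],[0,-0.1,9.0]], twist=[0,0,0,0,0,0,0,0], fingers=[-1,-1,-1,-1,-1,-1,-1,-1])

```text
time_s: 2.52
eef_pos: [0.5052, 0.225, 0.163]
tool_rot: [-3.141, 0.001, -2.514]
contact_force: [-0.0, 0.1, 1.8]
gripper_width: 0.087
```

Run:
```python
from st import *
goal([.505,.2245,.161])
import cv2
s=ctrl.snapshot("scene"); cv2.imwrite("pics/s1.png",cv2.resize(s["color"][110:230,200:360],None,fx=5,fy=5,interpolation=2))
```

```text
t 2.5167 q [ 0.712  0.314 -0.258  0.    -0.998 -0.084] pos [0.5052 0.225  0.163 ] rot [-3.141e+00  1.000e-03 -2.514e+00] F [-0.01  0.06  1.85] T [ 0.086 -0.021  0.012] w 0.087
travel cm [ 0.05 -0.03  0.2 ]
```

View pics/s1.png

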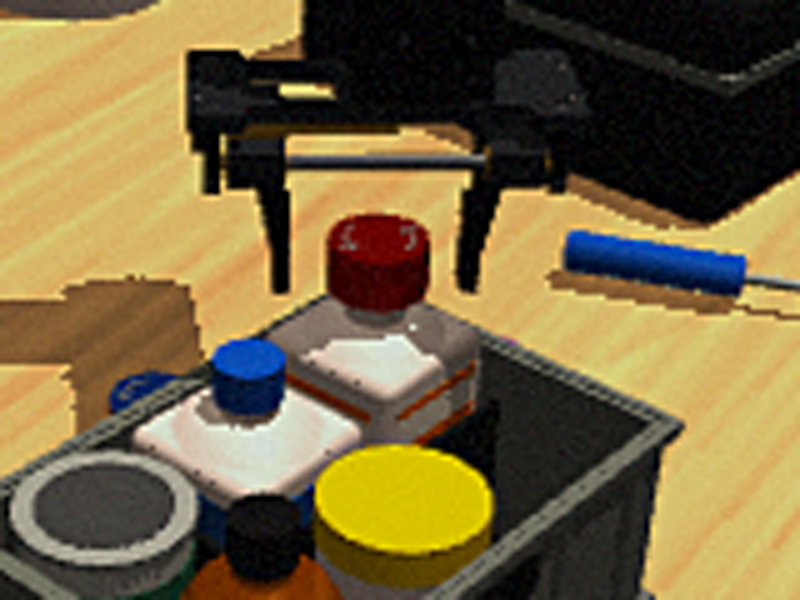

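The fingers stand on either side of the red cap in scene crop (275,290)/(468,290), roughly centred on it. I'll go down 2 mm and close.

drive_tool(travel=[[0,0,0.2],[0,0,0.2],[0,0,0.2],[0,0,0.2],[0,0,0.2],[0,0,0.2],[0,0,0.2],[0,0,0.2]], twist=[0,0,0,0,0,0,0,0], fingers=[0,0.3,1,1,1,1,1,1], force=45)

```text
time_s: 3.23
eef_pos: [0.5063, 0.2253, 0.161]
tool_rot: [-3.141, 0.003, -2.514]
contact_force: [2.9, 2.7, 0.6]
gripper_width: 0.0514
```

```bash
python3 -c "
from st import *
goal([.505,.2245,.161])"
```

```text
t 3.2333 q [ 0.711  0.317 -0.26   0.    -0.991 -0.085] pos [0.5063 0.2253 0.161 ] rot [-3.141e+00  3.000e-03 -2.514e+00] F [2.92 2.67 0.62] T [ 0.636 -0.905 -0.014] w 0.0514
travel cm [ 0.15  0.01 -0.  ]
```

drive_tool(travel=[[-0.1,0,0],[-0.1,0,0.1],[-0.1,0,0.2],[-0.1,0,0.3],[-0.1,0,0.4],[-0.1,0,0.5],[-0.1,0,0.5],[-0.1,0,0.5]], twist=[0,0,0,0,0,0,0,0], fingers=[1,1,1,1,1,1,1,1])

```text
time_s: 3.9
eef_pos: [0.5073, 0.2259, 0.1575]
tool_rot: [-3.141, 0.004, -2.514]
contact_force: [1.9, 2.6, 7.8]
gripper_width: 0.051
```

```bash
python3 -c "
from st import *
goal([.505,.2245,.161])"
```

```text
t 3.9 q [ 0.711  0.322 -0.263  0.001 -0.982 -0.084] pos [0.5073 0.2259 0.1575] rot [-3.141  0.004 -2.514] F [1.91 2.65 7.77] T [ 0.687 -0.418 -0.024] w 0.051
travel cm [ 0.27  0.02 -0.35]
```

drive_tool(travel=[[0,0,0.1],[0,0,0.2],[0,0,0.25],[0,0,0.25],[0,0,0.25]], twist=[0,0,0,0,0], fingers=[1,1,1,1,1])

```text
time_s: 4.32
eef_pos: [0.5073, 0.2259, 0.1555]
tool_rot: [-3.141, 0.005, -2.514]
contact_force: [0.6, 2.1, 9.4]
gripper_width: 0.0513
```

```bash
python3 -c "
from st import *
goal([.505,.2245,.161])"
```

```text
t 4.3167 q [ 0.712  0.324 -0.266  0.002 -0.977 -0.084] pos [0.5073 0.2259 0.1555] rot [-3.141  0.005 -2.514] F [0.56 2.07 9.35] T [ 0.536 -0.124  0.025] w 0.0513
travel cm [ 0.27  0.02 -0.55]
```

drive_tool(travel=[[0,0,0.2],[0,0,0.3],[0,0,0.3],[0,0,0.3],[0,0,0.3],[0,0,0.3],[0,0,0.3],[0,0,0.3]], twist=[0,0,-3,-6,-9,-12,-15,-18], fingers=[1,1,1,1,1,1,1,1])

```text
time_s: 4.98
eef_pos: [0.5079, 0.2259, 0.154]
tool_rot: [-3.138, 0.005, -2.196]
contact_force: [-0.7, 1.4, 14.8]
gripper_width: 0.0515
```

```bash
python3 -c "
from st import *
goal([.505,.2245,.161])"
```

```text
t 4.9833 q [ 0.711  0.325 -0.268  0.003 -0.971  0.232] pos [0.5079 0.2259 0.154 ] rot [-3.138  0.005 -2.196] F [-0.72  1.38 14.76] T [ 0.269  0.231 -0.027] w 0.0515
travel cm [ 0.28  0.15 -0.7 ]
```

drive_tool(travel=[[0,0,0],[0,0,0],[0,0,0],[0,0,0],[0,0,0],[0,0,0],[0,0,0],[0,0,0]], twist=[-6,-12,-18,-24,-30,-36,-42,-48], fingers=[1,1,1,1,1,1,1,1])

```text
time_s: 5.65
eef_pos: [0.508, 0.2259, 0.154]
tool_rot: [-3.135, 0.001, -1.356]
contact_force: [-0.5, 0.2, 15.0]
gripper_width: 0.0511
```

Run:
```python
from st import *
goal([.505,.2245,.161])
import cv2
for n,(a,b,c,d) in (("scene",(110,230,200,360)),("top",(130,250,160,320))):
    s=ctrl.snapshot(n); cv2.imwrite(f"pics/{n}2.png",cv2.resize(s["color"][a:b,c:d],None,fx=5,fy=5,interpolation=2))
```

```text
t 5.65 q [ 0.711  0.325 -0.268  0.003 -0.971  1.072] pos [0.508  0.2259 0.154 ] rot [-3.135e+00  1.000e-03 -1.356e+00] F [-0.53  0.21 14.97] T [ 0.182  0.116 -0.121] w 0.0511
travel cm [ 0.08  0.32 -0.7 ]
```

View pics/scene2.png

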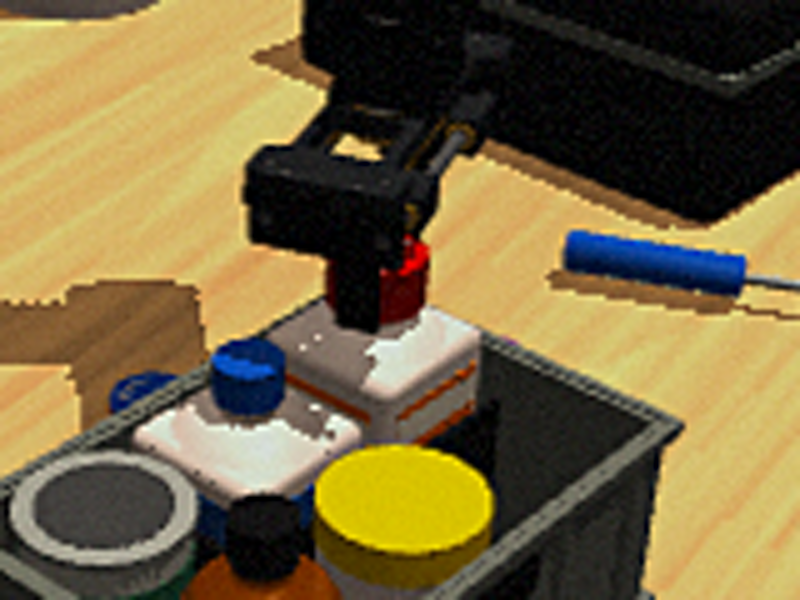

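The scene crop shows the fingers still on the cap at (360,290) after 66° of turn. The bottle and its neighbours are undisturbed. I'll lift gently.

drive_tool(travel=[[0,0,-0.3],[0,0,-0.6],[0,0,-0.9],[0,0,-1.2],[0,0,-1.5],[0,0,-1.8],[0,0,-1.8],[0,0,-1.8]], twist=[0,0,0,0,0,0,0,0], fingers=[1,1,1,1,1,1,1,1])

```text
time_s: 6.42
eef_pos: [0.5055, 0.2249, 0.1673]
tool_rot: [3.14, -0.0, -1.363]
contact_force: [2.0, 2.7, -1.5]
gripper_width: 0.0513
```

Run:
```python
from st import *
goal([.508,.2255,.273])
import cv2
for n,(a,b,c,d) in (("scene",(110,230,200,360)),("top",(130,250,160,320))):
    s=ctrl.snapshot(n); cv2.imwrite(f"pics/{n}3.png",cv2.resize(s["color"][a:b,c:d],None,fx=5,fy=5,interpolation=2))
```

```text
t 6.4167 q [ 0.711  0.311 -0.25  -0.    -1.011  1.068] pos [0.5055 0.2249 0.1673] rot [ 3.14  -0.    -1.363] F [ 1.95  2.75 -1.55] T [ 0.495 -0.582  0.008] w 0.0513
travel cm [-1.000e-02 -2.500e-01 -1.057e+01]
```

View pics/scene3.png

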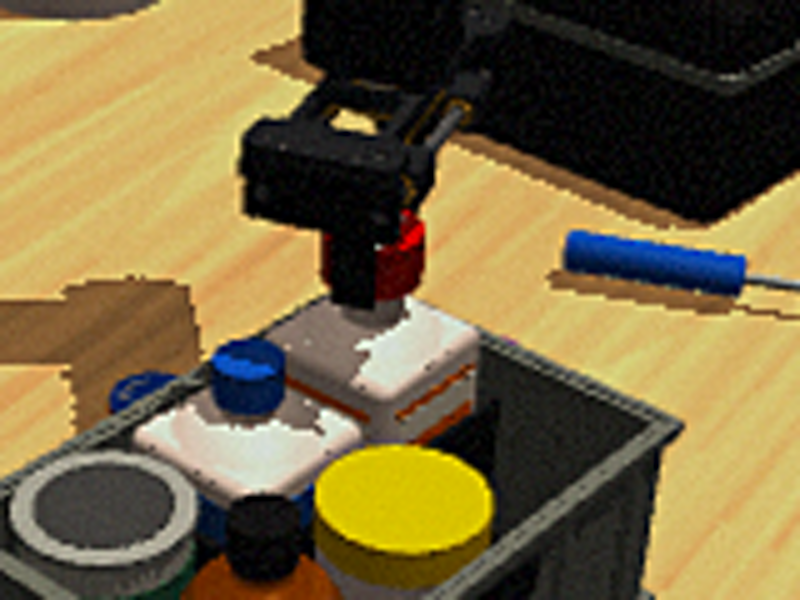

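drive_tool(travel=[[0,-0.1,-0.1],[0,-0.2,-0.3],[0,-0.2,-1.0],[0,-0.2,-2.0],[0,-0.2,-3.5],[0,-0.2,-5.0],[0,-0.2,-5.5],[0,-0.2,-5.5]], twist=[0,0,0,0,0,0,0,0], fingers=[1,1,1,1,1,1,1,1])

```text
time_s: 7.18
eef_pos: [0.5085, 0.2256, 0.2253]
tool_rot: [-3.138, 0.001, -1.363]
contact_force: [0.5, -0.5, 0.1]
gripper_width: 0.0511
```

Run:
```python
from st import *
goal([.508,.2255,.273])
import cv2,pickle
for n,(a,b,c,d) in (("scene",(110,230,200,360)),("top",(130,250,160,320))):
    s=ctrl.snapshot(n); pickle.dump(s,open(n+"4.pkl","wb")); cv2.imwrite(f"pics/{n}4.png",cv2.resize(s["color"][a:b,c:d],None,fx=5,fy=5,interpolation=2))
```

```text
t 7.1833 q [ 7.090e-01  2.640e-01 -1.620e-01  1.000e-03 -1.141e+00  1.069e+00] pos [0.5085 0.2256 0.2253] rot [-3.138e+00  1.000e-03 -1.363e+00] F [ 0.53 -0.49  0.06] T [-0.079 -0.049 -0.005] w 0.0511
travel cm [-0.01  0.03 -4.77]
```

View pics/scene4.png

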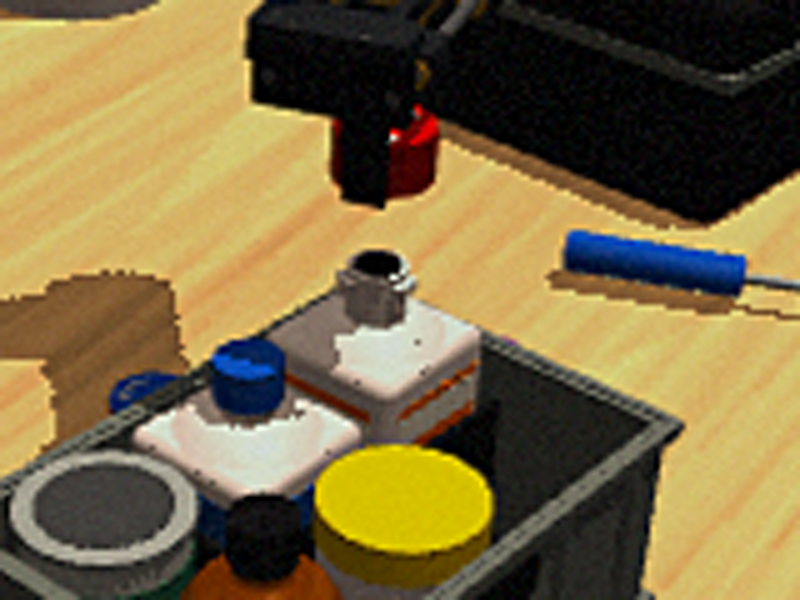

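View pics/top4.png

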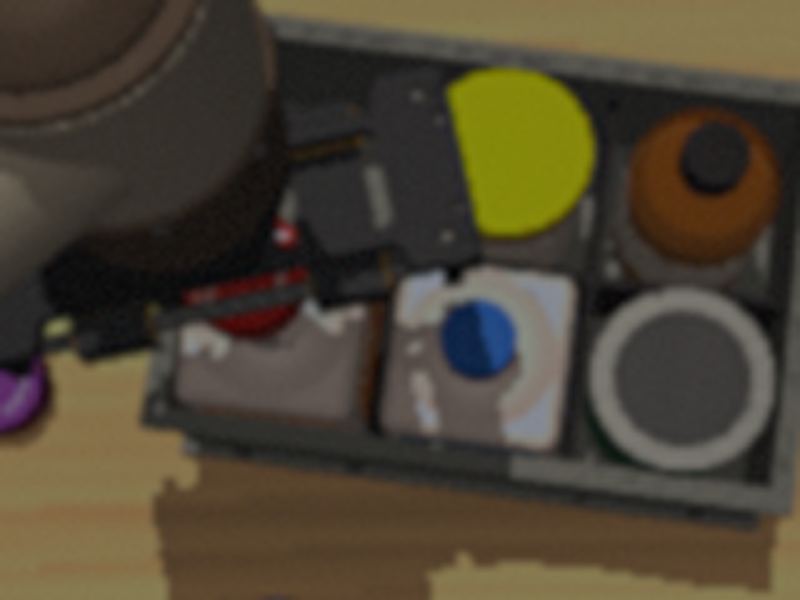

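The cap is off, with the open mouth at scene crop (380,264) and the bottle standing. I'll measure the mouth, then rise.

Run:
```python
from h import *
s=pickle.load(open("scene4.pkl","rb"))
u,v=200+75.6,110+52.4
print("mouth",onz(s,u,v,.173))
g=cv2.cvtColor(s["color"],cv2.COLOR_BGR2GRAY)[155:172,266:288]
P=pts(s,np.pad(np.ones((14,18),bool),((155,384-169),(267,512-285)))); t=P[(abs(P[:,2]-.173)<.006)&(np.hypot(P[:,0]-.507,P[:,1]-.225)<.025)]; print(len(t),t.mean(0),t.min(0),t.max(0))
m=red(s,(255,120,300,160)); C=pts(s,m); print("cap pts",np.percentile(C,[3,50,97],axis=0))
print("cap expected mouth px for (.508,.2255,.173)",proj(s,[.508,.2255,.173]))
```

```text
mouth [0.50889711 0.22317866 0.173     ]
80 [0.50720296 0.22363373 0.16979296] [0.49013789 0.20842315 0.16706247] [0.52422138 0.24447904 0.17227085]
cap pts [[0.45690881 0.20511855 0.19134688]
 [0.52766566 0.21816909 0.24785409]
 [0.53238937 0.32091381 0.25164045]]
cap expected mouth px for (.508,.2255,.173) [275.76931981 161.92208318]
```

drive_tool(travel=[[0,0,-1],[0,0,-2.2],[0,0,-3.4],[0,0,-4.2],[0,0,-4.7],[0,0,-4.8],[0,0,-4.8],[0,0,-4.8]], twist=[0,0,0,0,0,0,0,0], fingers=[1,1,1,1,1,1,1,1])

```text
time_s: 7.95
eef_pos: [0.5075, 0.2252, 0.2702]
tool_rot: [3.14, -0.0, -1.363]
contact_force: [-0.0, 0.6, -0.6]
gripper_width: 0.0514
```

drive_tool(travel=[[0,0,-0.2],[0,0,-0.2],[0,0,-0.2],[0,0,-0.2],[0,0,-0.2],[0,0,-0.2]], twist=[0,0,0,0,0,0], fingers=[1,1,1,1,1,1])

```text
time_s: 8.45
eef_pos: [0.5078, 0.2254, 0.2728]
tool_rot: [3.141, -0.0, -1.363]
contact_force: [-0.7, -0.2, 0.1]
gripper_width: 0.0512
```

Run:
```python
from st import *
from h import *
goal([.508,.2245,.273]); print(ctrl.state()["dq"].round(4))
s=ctrl.snapshot("scene"); cv2.imwrite("pics/s5.png",cv2.resize(s["color"][90:210,200:360],None,fx=5,fy=5,interpolation=2))
m=red(s,(250,90,310,150)); v,u=np.nonzero(m); print("red bbox",u.min(),u.max(),v.min(),v.max())
p=proj(s,[.508,.2245,.273]); print("expected rim centre px",p, "top",proj(s,[.508,.2245,.301]))
```

```text
t 8.45 q [ 0.709  0.234 -0.081 -0.    -1.256  1.069] pos [0.5078 0.2254 0.2728] rot [ 3.141 -0.    -1.363] F [-0.69 -0.19  0.08] T [-0.077 -0.023 -0.046] w 0.0512
travel cm [ 0.09  0.   -0.02]
[ 0.001  -0.0005  0.0003 -0.0005  0.0002  0.001 ]
red bbox 266 288 113 131
expected rim centre px [277.5746706  125.88990572] top [278.18150769 114.95370861]
```

View pics/s5.png

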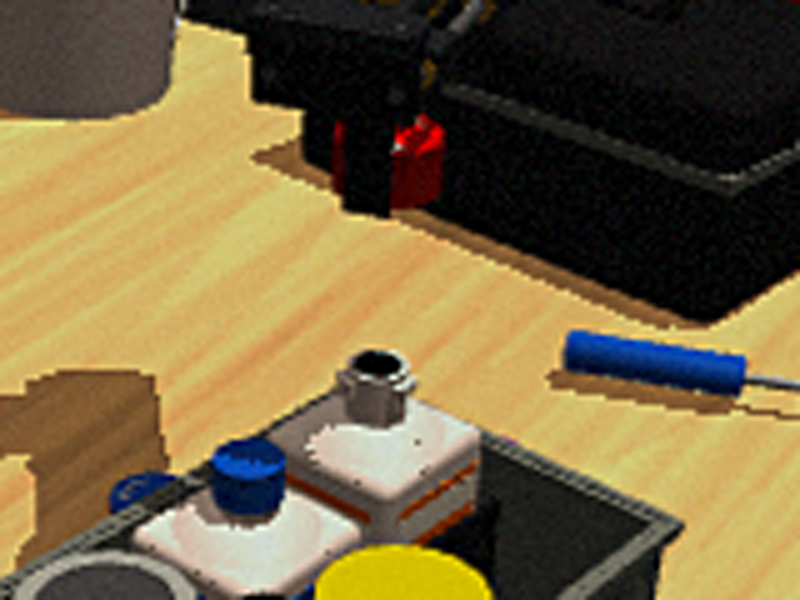

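The cap is held level at crop (388,165), above the open mouth at (380,364). The bottle is standing in its cell and the arm is still, so I'm handing in.

```bash
python3 -c "
from bench import ctrl
print(ctrl.close_job())"
```

```text
the job is handed in; nothing more can be done
None
```

The red cap is off the brush cleaner, and I handed the job in at about 8.5 s with it still gripped above the open mouth. I gripped it at 45 N, pushed it down about 7 mm (some 15 N on the wrist), turned it about 66° counter-clockwise while pushing, and lifted it straight off.

**Final checks:**
- **Grip:** the finger opening is 51 mm, steady through the lift.
- **Height:** the cap's lower rim is about 10 cm above the mouth, worked out from the tool height.
- **Level and still:** the tool tilt is under 0.1° and joint speeds are about zero.
- **Bottle and neighbours:** the bottle is standing in its cell. The neighbours visible in the last picture (blue bottle, jar, tin) look untouched. The amber bottle was last seen undisturbed in the top view just before the final rise.

**Disagreements:**
- **Position over the mouth:** the scene camera puts the mouth 1–2 mm from the cap's axis in y, which is within the calibration error.
- **Sideways pull:** just as the cap came free it was pulled about 2–3 mm sideways with roughly 3 N. I corrected this before lifting on.

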